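Turn the brush-rinse cup mouth-up on the painting mat

ROBOT

A 6-joint arm with a two-finger parallel gripper is mounted at the origin on the work surface. World frame = base frame: x ahead of the robot, y to its left, z up, the work surface at z = 0. Lengths are in mm, angles in rad, forces in N, time in s.
With the tool pointing down it reaches from about 300 to 850 mm from the base axis. Payload 4.2 kg.
Tool frame: the origin (TCP) lies on the centre line of the jaws, within the pads' length; the fingertips stand 17 mm ahead of it and the grasp point (between the pads) lies 2 mm behind it; z points along the fingers, y is the line along which they close (so a half turn about z gives the same grasp; the last joint's range is limited). The gripper opens to 91 mm and grips with 3 to 60 N. Pads are 32 mm wide; open, the fingers measure 118 mm over their backs; the gripper's body (76 mm by 178 mm) begins 60 mm behind the grasp point.
Start: joints at [-1.232, 0.32, 1.565, -0, 1.257, -0.02], TCP at [201.916, -538.399, 208.176] pointing down, gripper open.
Joint ranges: [-3.11, 3.11], [-0.84, 2.01], [0.21, 2.61], [-1.34, 4.49], [0.05, 2.63], [-2.56, 2.56]. Speed limits (rad/s): [2.57, 2.57, 3.14, 3.14, 3.14, 3.14].

INTERFACE

Orientations are given as a unit quaternion [x, y, z, w].
In Python, from rig import robot, imaging, spotter gives the robot as it stands.
- The arm moves only by the shell command python3 -m jog 'ROWS' [FORCE]. ROWS is JSON, a list of rows, each an object with "dp": the shift along the tool's x, y, z as a fraction of full scale, a list of three; "twist": the turn, a rotation vector about the tool's x, y, z as a fraction of full scale, a list of three; "jaw": the closure, from -1 (fully open) to 1 (shut). A call has 1 to 10 rows; each row shifts and turns the commanded pose from where the row before left it, along the tool's axes as they then stand; what a row does not reach is not made up. Full scale, the value 1, is 0.05 m for a shift and 45 degrees for a turn. A row lasts 1/12 s, in which the tool goes at most 41.7 mm and 7.16 degrees, less where a joint would pass 70% of its speed; a pose out of reach is approached as far as the arm can. A call with a number of a shift or a turn outside -1 to 1 is refused whole. A call with a gripper value outside its range is refused whole. The fingers move at their own pace and stop on an object; FORCE is the grip in N (left out, the last holds). Time passes only in rows, so rows that do not move let the fingers close. It gives the time, the measured TCP pose, the force, the opening and the grip force at its end, in the units of the state.
- robot.get_obs(): the state, without advancing time (a new reading comes with each control period).
- imaging.camera(name): name is "scene" or "side" or "wrist"; returns the picture (420x560x3 uint8, red, green, blue); there is no depth.
- imaging.get_calibration(name): a dict with "fov_y" (degrees; the focal length in pixels is half the picture's height over the tangent of half this angle, whatever the lens; pixels are square), "cx", "cy" (the principal point, pixels), "k1" (the pictures are not rectified: a ray, as slopes to the right and down, at radius r is drawn at 1 + k1 r^2 times it, then the intrinsics apply), "rvec" (rotation vector, rad) and "tvec" (3), from world to camera coordinates, as OpenCV has them; the wrist camera has in their place "T_tool_cam" (4x4, takes a point from camera to tool coordinates, whose origin is the TCP and whose axes are the flange's). Camera axes: x right, y down, z forward; pixel columns grow to the right and rows downward; lengths in mm; the calibration is good to about 2 mm. A picture is of the moment at which its call begins: read the wrist's pose just before it. get_calibration takes no time and is no camera call.
- robot.sign_off(): hands the job in; it is judged then, once.
Trained networks look in the newest picture that a camera, given by its name, has taken for a name from the list of things; names that differ only in an ending like _2 or _b are one class to them, and where a whole thing is asked for, a point or a joint stands for the part that bears it (a point fixed in the world has none). Each returns a list of dicts, best first, with "conf" (0 to 1); they miss things now and then, are a little off and sometimes report something else, mostly with a low value. They report only what shows in the picture. A call takes as long as a camera call. They do not tell look-alikes from the thing itself.
- spotter.cut_out(camera, query): "mask" (420x560 bool, what is visible of it) and "extent" ([left, top, width, height] in pixels, round what is visible of it).
The state is a dict: "time_s": time; "q": joint angles; "joint_vel": joint speeds; "effort": joint torques, N m; "position": TCP position; "eef_rot": TCP orientation; "ft_force": force on the tool from outside, world axes, zero at the start; "torque": the same for the moment, N m; "grip_width": finger opening in mm; "finger_force": force on a finger pad.
Only numpy, scipy, OpenCV 4.12 (cv2) and the standard library are available. Lean on these libraries where they do the work, as an engineer would, in place of code of your own. Each camera call takes 0.05 s, during which the arm holds its last target. There are 200 camera calls.

TASK

Two white cups were left upside down on the black painting mat to dry. Pick up the short round-bottomed rinse cup, turn it over and set it down gently, so that it ends standing by itself on its foot, mouth up, on the mat. Leave the tall flat-bottomed tumbler standing as it is.

Things in the scene. Friction and masses are not known exactly. Their poses are not given: they have to be found in the camera images.
- rinse_cup: Short white ceramic cup, 66 mm high, 64 mm outer diameter, wall 3 mm, about 0.25 kg; starts upside down on the mat. Origin: centre of the flat foot (40 mm wide), on top at the start; z axis from foot to mouth. Straight cylinder for 41 mm from the mouth, then a round bottom: sphere of radius 32 mm centred 25 mm from the foot. Bottom thick and heavy: centre of mass 17 mm from the foot.
- rinse_cup_rim (a point): Centre of the rinse cup's mouth, 66 mm from its origin along z. Because of the heavy round bottom, the cup laid on its side (or mouth higher) and let go rolls up onto its foot by itself, moving up to 50 mm towards its foot end: a quarter turn is enough, e.g. grip across the straight part with the tool tilted 45 degrees, half turn about the tool's axis, lay down, open, go straight up.
- mat: Black rubber painting mat, fixed on the table: 260 mm (own x) by 460 mm (own y), 3 mm thick. Origin: centre of its underside; its top is 3 mm higher. Both cups stand on it, in opposite halves along y, 170 mm or more apart. On the table, 35 mm or more beyond its far (+x) long edge, stand a brush jar (brushes up to 215 mm high) and two small paint pots (42 mm high).
- tumbler: The tall white ceramic tumbler, also upside down on the mat and to be left so: 95 mm high, diameter 68 mm at the mouth and 62 mm at the flat bottom. The origin is the centre of its flat bottom, which is on top, 95 mm above the mat; own z points down, towards the mouth.
Not all that is in view belongs to the job. What is shaped like the rinse_cup but brown or purple is not meant.

How it is judged (in metres and radians):
On the way:
1. The rinse cup has been picked up: it is held in the gripper, clear of the mat, with its mouth raised (contact force between the fingers and rinse_cup above 0.5 N and contact force between rinse_cup and mat below 0.05 N and height (world z) of rinse_cup_rim above 0.038 m), for 0.2 s.
At the end, for the whole second after the job is handed in: The rinse cup stands mouth-up (within 10 degrees) on its foot on the mat, the centre of its foot at least 10 mm inside the mat's edges, let go and at rest; the tumbler is still upside down within 25 mm of where it began (angle between rinse_cup's own z axis and vertical below 0.175 rad and height (world z) of rinse_cup_rim above 0.06 m and height (world z) of rinse_cup below 0.012 m and x of rinse_cup in the frame of mat between -0.12 and 0.12 m and y of rinse_cup in the frame of mat between -0.22 and 0.22 m and linear speed of rinse_cup below 0.03 m/s and angular speed of rinse_cup below 0.5 rad/s and distance of tumbler from where it was at the start of the episode below 0.025 m); the robot touches nothing.
It fails at once if The tumbler is pushed more than 25 mm or tipped over (distance of tumbler from where it was at the start of the episode above 0.025 m or angle between tumbler's own z axis and vertical below 2.6 rad).
It fails at once if The rinse cup is dropped from a height: out of the fingers it moves faster than 1 m/s (contact force between the fingers and rinse_cup below 0.05 N and linear speed of rinse_cup above 1 m/s).
It also fails if it takes over 48 s, if anything falls off the work surface, if the arm or the gripper's body presses on something with over 40 N, if the wrist force passes 120 N, or if a joint passes its speed limit or range.

## Working session

There is one attempt and no reset: what is moved stays moved. The work goes in short steps, Python scripts to look and compute and a shell command to move; the robot and the scene stay as the last step left them, time stands still between calls to the robot, and variables do not carry over. Pictures are saved under pics/ and viewed, at most 10 in all, crops included, and the job is handed in when it is done.

```bash
mkdir -p pics; cat > h.py <<'E'
import numpy as np, cv2
from scipy.spatial.transform import Rotation as R
from rig import robot, imaging, spotter
def K(c):
    f=210/np.tan(np.radians(c['fov_y'])/2)
    return np.array([[f,0,c['cx']],[0,f,c['cy']],[0,0,1.]])
def pose(name):
    c=imaging.get_calibration(name)
    if 'rvec' in c:
        Rm=cv2.Rodrigues(np.array(c['rvec'],float))[0]; t=np.array(c['tvec'],float).ravel()
        return c,Rm.T,-Rm.T@t
    o=robot.get_obs(); T=np.array(c['T_tool_cam']); Rt=R.from_quat(o['eef_rot']).as_matrix()
    return c,Rt@T[:3,:3],np.array(o['position'])+Rt@T[:3,3]
def ground(name,uv,z):
    c,Rw,C=pose(name)
    p=cv2.undistortPoints(np.array(uv,float).reshape(-1,1,2),K(c),np.array([c['k1'],0,0,0.]))[:,0]
    d=np.c_[p,np.ones(len(p))]@Rw.T
    return C+d*((z-C[2])/d[:,2])[:,None]
def proj(name,P):
    c,Rw,C=pose(name)
    rv=cv2.Rodrigues(Rw.T)[0]
    return cv2.projectPoints(np.array(P,float).reshape(-1,3),rv,-Rw.T@C,K(c),np.array([c['k1'],0,0,0.]))[0][:,0]
E
python3 - <<'E'
from h import *
a=imaging.camera('scene');b=imaging.camera('side')
cv2.imwrite('pics/scene.png',a[...,::-1]);cv2.imwrite('pics/side.png',b[...,::-1])
for n in('scene','side'):
  print(n,pose(n)[2],pose(n)[1][:,2])
  for q in('rinse_cup','tumbler','mat'):
    for r in spotter.cut_out(n,q):
      m=r['mask'];v,u=np.nonzero(m);print(q,round(r['conf'],2),r['extent'],u.mean().round(1),v.mean().round(1))
o=robot.get_obs();print(o['time_s'],o['position'],o['eef_rot'],o['grip_width']); print(R.from_quat(o['eef_rot']).as_matrix().round(2))
E
```

```text
scene [ 604.32773487 -407.49653297  659.13898676] [-0.17141586  0.48491338 -0.85759875]
rinse_cup 0.96 [179.3, 339.4, 46.6, 52.2] 202.5 366.0
rinse_cup 0.9 [146.4, 273.0, 45.5, 46.2] 166.9 296.3
rinse_cup 0.83 [305.1, 242.0, 38.5, 46.5] 323.3 264.0
rinse_cup 0.81 [183.4, 204.3, 38.2, 45.2] 199.4 225.9
rinse_cup 0.68 [252.6, 377.2, 43.3, 42.3] 274.3 399.7
tumbler 0.67 [325.6, 129.8, 37.1, 56.1] 344.3 157.4
mat 0.78 [217.4, 125.8, 222.9, 245.0] 335.0 245.5
side [406.82044954 484.05732112 776.23385456] [ 0.06168095 -0.64907636 -0.75821853]
rinse_cup 0.95 [327.4, 212.5, 31.4, 37.7] 344.1 228.9
rinse_cup 0.86 [290.4, 137.8, 29.0, 34.4] 303.2 154.9
rinse_cup 0.83 [244.8, 129.3, 22.8, 35.0] 255.9 147.4
rinse_cup 0.72 [220.6, 198.4, 34.3, 39.7] 236.0 216.3
rinse_cup 0.56 [329.0, 165.6, 29.1, 33.9] 343.5 181.9
tumbler 0.87 [206.2, 272.4, 39.8, 53.9] 224.1 301.6
mat 0.91 [116.9, 175.7, 193.8, 208.7] 217.7 281.0
0.4 [ 201.90124427 -538.31993507  208.05265744] [ 9.83953721e-01  1.78423838e-01  6.81073482e-06 -9.02572133e-05] 90.99064277942524
[[ 0.94  0.35 -0.  ]
 [ 0.35 -0.94  0.  ]
 [ 0.   -0.   -1.  ]]
```

View pics/scene.png

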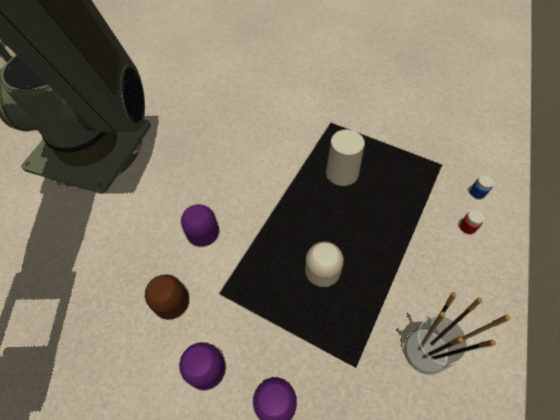

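View pics/side.png

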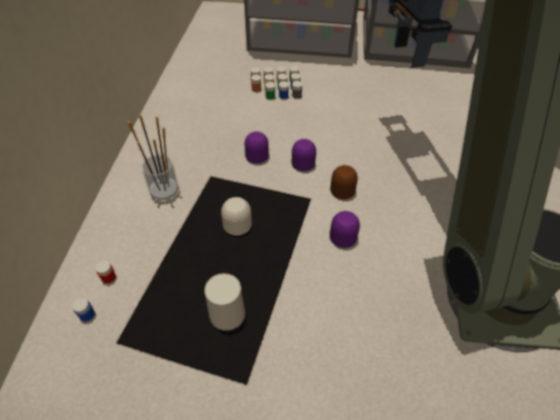

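The white rinse cup is at scene (324,264) and side (236,216). The tumbler is at scene (345,157) and side (224,302), and the brown and purple cups are off the mat.

```bash
cat >> h.py <<'E'
from scipy.optimize import least_squares
th=np.linspace(0,2*np.pi,60)
def cup(xy):
    prof=[(32,3),(32,44)]+[(32*np.cos(a),44+32*np.sin(a)) for a in np.linspace(0,np.arcsin(25/32),8)]
    return np.array([[xy[0]+r*np.cos(t),xy[1]+r*np.sin(t),z] for r,z in prof for t in th])
def tum(xy):
    return np.array([[xy[0]+r*np.cos(t),xy[1]+r*np.sin(t),z] for r,z in((34,3),(31,98)) for t in th])
def fit(model,boxes,x0):
    def f(xy):
        e=[]
        for n,b in boxes.items():
            p=proj(n,model(xy)); lo,hi=p.min(0),p.max(0)
            e+=[*(lo-b[:2]),*(hi-np.array(b[:2])-b[2:])]
        return e
    s=least_squares(f,x0); return s.x,np.round(s.fun,1)
E
python3 - <<'E'
from h import *
print('mat',ground('scene',[(332,124),(441,165),(356,366),(221,293)],3).round(0).tolist())
print('mat side',ground('side',[(211,178),(310,199),(247,381),(121,342)],3).round(0).tolist())
print(fit(cup,{'scene':[305.1,242.,38.5,46.5],'side':[220.6,198.4,34.3,39.7]},ground('scene',[(324,264)],30)[0,:2]))
print(fit(tum,{'scene':[325.6,129.8,37.1,56.1],'side':[206.2,272.4,39.8,53.9]},ground('scene',[(345,157)],50)[0,:2]))
print('jar',ground('scene',[(428,350)],0),'pot',ground('scene',[(470,228),(481,193)],10))
E
```

```text
mat [[497.0, 223.0, 3.0], [745.0, 180.0, 3.0], [666.0, -267.0, 3.0], [415.0, -222.0, 3.0]]
mat side [[659.0, -258.0, 3.0], [411.0, -218.0, 3.0], [489.0, 223.0, 3.0], [733.0, 182.0, 3.0]]
(array([ 570.12761607, -124.13604164]), array([-1.1, -1.2, -1.3, -2.5,  0. , -1.5, -4. , -3.5]))
(array([548.66652823,  94.67388994]), array([-1.8,  0.2, -0.4,  0.6, -0.9, -0.9, -1. ,  1.6]))
jar [[ 771.96983824 -206.16041535    0.        ]] pot [[813.64578131  39.11592591  10.        ]
 [827.7404568  127.25742796  10.        ]]
```

```bash
r='{"dp":[0.49,-0.26,-0.045],"twist":[0,0,0],"jaw":-1}'; python3 -m jog '[{"dp":[0.49,-0.26,-0.045],"twist":[0,0,0],"jaw":-1},{"dp":[0.49,-0.26,-0.045],"twist":[0,0,0],"jaw":-1},{"dp":[0.49,-0.26,-0.045],"twist":[0,0,0],"jaw":-1},{"dp":[0.49,-0.26,-0.045],"twist":[0,0,0],"jaw":-1},{"dp":[0.49,-0.26,-0.045],"twist":[0,0,0],"jaw":-1},{"dp":[0.49,-0.26,-0.045],"twist":[0,0,0],"jaw":-1},{"dp":[0.49,-0.26,-0.045],"twist":[0,0,0],"jaw":-1},{"dp":[0.49,-0.26,-0.045],"twist":[0,0,0],"jaw":-1},{"dp":[0.49,-0.26,-0.045],"twist":[0,0,0],"jaw":-1},{"dp":[0.49,-0.26,-0.045],"twist":[0,0,0],"jaw":-1}]'
cat > log.py <<'E'
from h import *
import json
o=robot.get_obs(); d={k:np.array(o[k]).tolist() for k in('q','position','eef_rot')}
open('log.jsonl','a').write(json.dumps(d)+'\n')
print(o['time_s'],np.round(o['q'],2),np.round(o['position'],1)); print(R.from_quat(o['eef_rot']).as_matrix().round(2).tolist(),np.round(o['ft_force'],1),o['grip_width'],o['finger_force'])
E
python3 log.py
```

```text
time_s: 1.23
position: [386.4, -329.5, 230.9]
eef_rot: [0.984, 0.178, 0.0, 0.0]
ft_force: [0.2, -0.5, -0.4]
grip_width: 91.0
finger_force: 0.0
1.2333 [-0.73  0.2   1.67 -0.    1.27  0.48] [ 386.4 -329.5  230.9]
[[0.94, 0.35, 0.0], [0.35, -0.94, -0.0], [0.0, 0.0, -1.0]] [ 0.2 -0.5 -0.4] 90.97600784742347 0.0
```

```bash
python3 -m jog '[{"dp":[0.49,-0.26,-0.045],"twist":[0,0,0],"jaw":-1},{"dp":[0.49,-0.26,-0.045],"twist":[0,0,0],"jaw":-1},{"dp":[0.49,-0.26,-0.045],"twist":[0,0,0],"jaw":-1},{"dp":[0.49,-0.26,-0.045],"twist":[0,0,0],"jaw":-1},{"dp":[0.49,-0.26,-0.045],"twist":[0,0,0],"jaw":-1},{"dp":[0.49,-0.26,-0.045],"twist":[0,0,0],"jaw":-1},{"dp":[0.49,-0.26,-0.045],"twist":[0,0,0],"jaw":-1},{"dp":[0.49,-0.26,-0.045],"twist":[0,0,0],"jaw":-1},{"dp":[0.49,-0.26,-0.045],"twist":[0,0,0],"jaw":-1},{"dp":[0.49,-0.26,-0.045],"twist":[0,0,0],"jaw":-1}]'
python3 log.py
```

```text
time_s: 2.07
position: [570.2, -121.7, 253.3]
eef_rot: [0.984, 0.178, 0.0, 0.0]
ft_force: [0.4, -0.7, -0.1]
grip_width: 90.8
finger_force: 0.0
2.0667 [-0.23  0.31  1.47 -0.    1.37  0.98] [ 570.2 -121.7  253.3]
[[0.94, 0.35, 0.0], [0.35, -0.94, -0.0], [0.0, 0.0, -1.0]] [ 0.4 -0.7 -0.1] 90.8459227379413 0.0
```

```bash
python3 -m jog '[{"dp":[0,0,0],"twist":[0,0,0.144],"jaw":-1},{"dp":[0,0,0],"twist":[0,0,0.144],"jaw":-1},{"dp":[0,0,0],"twist":[0,0,0.144],"jaw":-1},{"dp":[0,0,0],"twist":[0,0,0.144],"jaw":-1},{"dp":[0,0,0],"twist":[0,0,0.144],"jaw":-1},{"dp":[0,0,0],"twist":[0,0,0],"jaw":-1}]' >/dev/null
python3 - <<'E'
from h import *
import runpy; runpy.run_path('log.py')
a=imaging.camera('wrist'); cv2.imwrite('pics/w1.png',a[...,::-1])
for r in spotter.cut_out('wrist','rinse_cup'):
  print(r['conf'],r['extent']); print(fit(cup,{'wrist':r['extent']},[570,-124]))
E
```

```text
2.5667 [-0.23  0.31  1.47 -0.    1.37  1.55] [ 569.4 -122.8  253.1]
[[0.98, -0.21, -0.0], [-0.21, -0.98, -0.0], [-0.0, 0.0, -1.0]] [ 0.5 -0.1 -0.3] 91.20925206389902 0.0
0.96 [259.7, 152.1, 50.2, 57.5]
(array([ 573.13232447, -129.03792495]), array([-0.5,  1.4,  0.5, -1.4]))
0.82 [430.0, 124.5, 75.6, 55.1]
(array([ 563.04417467, -359.20714928]), array([ 0.2,  0.4, -0.1, -0.4]))
0.77 [428.3, 213.1, 68.1, 47.2]
(array([ 449.55635297, -347.83455024]), array([-0.4, -4.8,  0.3,  4.6]))
0.72 [290.7, 314.6, 44.9, 33.3]
(array([ 343.42430626, -124.67294845]), array([ -0.2, -13.6,   0.2,  13. ]))
```

View pics/w1.png

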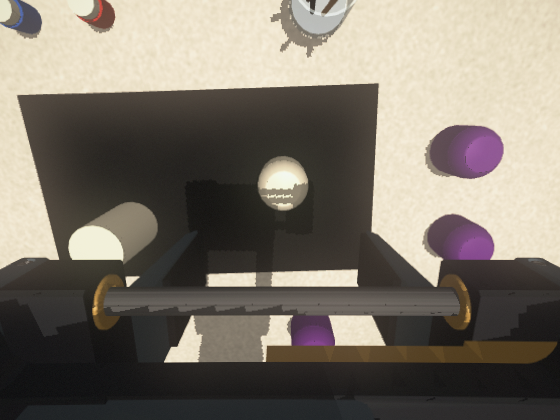

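```bash
python3 -m jog '[{"dp":[0,0,0],"twist":[0,0.15,0],"jaw":-1},{"dp":[0,0,0],"twist":[0,0.15,0],"jaw":-1},{"dp":[0,0,0],"twist":[0,0.15,0],"jaw":-1},{"dp":[0,0,0],"twist":[0,0.15,0],"jaw":-1},{"dp":[0,0,0],"twist":[0,0,0],"jaw":-1}]' >/dev/null; python3 log.py
python3 - <<'E'
from h import *
import json
L=[json.loads(l) for l in open('log.jsonl')]
L.append(dict(q=[-1.232,.32,1.565,0,1.257,-.02],position=[201.916,-538.399,208.176]))
def fk(p,q):
    a,H,L1,o,L2,Lt=p
    rr=R.from_euler('y',q[1]); A=R.from_euler('z',q[0])
    r2=rr*R.from_euler('y',q[2]); r3=r2*R.from_euler('z',q[3])*R.from_euler('y',q[4])
    return A.apply(np.array([a,0,H])+rr.apply([0,0,L1])+r2.apply([o,0,L2])+r3.apply([0,0,Lt]))
f=lambda p:np.concatenate([fk(p,d['q'])-d['position'] for d in L]+[1e-3*(np.array(p)-[0,350,400,0,400,220])])
s=least_squares(f,[0,350,400,0,400,220]);print(s.x.round(0),np.abs(s.fun[:-6]).max())
E
```

```text
3.0833 [-0.24  0.07  1.87  0.02  0.73  1.52] [ 561.3 -121.   247.9]
[[0.88, -0.2, 0.44], [-0.18, -0.98, -0.09], [0.45, 0.0, -0.9]] [-1.9  0.5 -1.5] 91.02733910409374 0.0
[ -4. 140. 597.  26. 419. 345.] 11.22418378914233
```

The wrist view shows the white cup alone at (283,183), with the tumbler to the left and clear.

```bash
python3 -m jog '[{"dp":[0,0,0],"twist":[0,0,0],"jaw":-1},{"dp":[0,0,0],"twist":[0,0,0],"jaw":-1},{"dp":[0,0,0],"twist":[0,0,0],"jaw":-1}]' >/dev/null; sed -i '$d' log.jsonl; python3 log.py
cat > fk.py <<'E'
from h import *
import json
L=[json.loads(l) for l in open('log.jsonl')]
L.append(dict(q=[-1.232,.32,1.565,0,1.257,-.02],position=[201.916,-538.399,208.176]))
def fk(p,q):
    a,H,L1,o,L2,Lt=p
    rr=R.from_euler('y',q[1]); A=R.from_euler('z',q[0])
    r2=rr*R.from_euler('y',q[2]); r3=r2*R.from_euler('z',q[3])*R.from_euler('y',q[4])
    return A.apply(np.array([a,0,H])+rr.apply([0,0,L1])+r2.apply([o,0,L2])+r3.apply([0,0,Lt])), r3
f=lambda p:np.concatenate([fk(p,d['q'])[0]-d['position'] for d in L]+[1e-3*(np.array(p)-[0,350,400,0,400,220])])
s=least_squares(f,[0,350,400,0,400,220]);P=s.x
E
python3 -c "
from fk import *
print(P.round(0),np.abs(s.fun[:-6]).reshape(-1,3).round(1).tolist())"
```

```text
3.3333 [-0.24  0.08  1.85  0.02  0.74  1.52] [ 572.3 -123.6  255.3]
[[0.87, -0.2, 0.45], [-0.18, -0.98, -0.09], [0.46, 0.0, -0.89]] [-0.4  0.3  0.4] 91.2370224381428 0.0
[ -3. 139. 596.  25. 419. 344.] [[8.0, 8.3, 0.0], [2.5, 11.2, 0.1], [2.6, 11.2, 0.1], [2.4, 11.2, 0.3], [10.9, 3.8, 0.5]]
```

```bash
sed -i 's/a,H,L1,o,L2,Lt=p/a,H,L1,o,L2,Lt,d=p/; s/\[a,0,H\]/[a,d,H]/; s/400,220\]/400,220,0]/g' fk.py
cat >> fk.py <<'E'
def ik(pos,phi,az,q0):
    h=np.array([np.cos(az),np.sin(az),0]); a=np.sin(phi)*h-np.cos(phi)*np.array([0,0,1])
    lo=[-3.11,-.84,.21,-1.34,.05];hi=[3.11,2.01,2.61,4.49,2.63]
    def g(q):
        p,r=fk(P,q); return np.r_[(p-pos)/100,2*(r.apply([0,0,1])-a)]
    t=least_squares(g,np.clip(q0,np.array(lo)+.01,np.array(hi)-.01),bounds=(lo,hi))
    p,r=fk(P,t.x); y=r.inv().apply(np.cross([0,0,1],h)); q6=np.arctan2(-y[0],y[1])
    return t.x.round(2),round(t.cost,4),round(q6,2)
E
python3 -c "
from fk import *
print(P.round(0),np.abs(s.fun[:-7]).max())
for az in(-.22,.3,.8,1.3,-.8):
  for deg in(45,55,65):
    print(az,deg,[ik(np.array([572,-127,z]),np.radians(deg),az,[-.2,.3,1.5,q4,.7]) for z in(36,) for q4 in(.3,1.5,3.1,-.6)])"
```

```text
[  2. 141. 591.  25. 416. 341.  12.] 0.25448830996867855
-0.22 45 [(array([-0.17,  0.35,  2.21, -1.34,  0.12]), np.float64(0.1026), np.float64(1.52)), (array([-0.17,  0.35,  2.21, -1.34,  0.12]), np.float64(0.1026), np.float64(1.52)), (array([-0.15,  0.42,  2.4 ,  3.48,  0.48]), np.float64(0.0), np.float64(2.99)), (array([-0.17,  0.35,  2.21, -1.34,  0.12]), np.float64(0.1026), np.float64(1.52))]
-0.22 55 [(array([-0.17,  0.33,  2.21, -1.34,  0.13]), np.float64(0.3047), np.float64(1.52)), (array([-0.17,  0.33,  2.21, -1.34,  0.13]), np.float64(0.3047), np.float64(1.52)), (array([-0.13,  0.54,  2.53,  3.37,  0.88]), np.float64(0.0), np.float64(3.12)), (array([-0.17,  0.33,  2.21, -1.34,  0.13]), np.float64(0.3047), np.float64(1.52))]
-0.22 65 [(array([-0.17,  0.32,  2.2 , -1.34,  0.13]), np.float64(0.6096), np.float64(1.52)), (array([-0.17,  0.32,  2.2 , -1.34,  0.13]), np.float64(0.6096), np.float64(1.52)), (array([-0.12,  0.7 ,  2.61,  3.35,  1.29]), np.float64(0.0012), np.float64(-3.1)), (array([-0.17,  0.32,  2.2 , -1.34,  0.13]), np.float64(0.6096), np.float64(1.52))]
0.3 45 [(ar
[... 3327 characters left out ...]
.0505), np.float64(2.02))]
-0.8 55 [(array([ 0.06,  0.42,  2.15, -1.34,  0.56]), np.float64(0.1987), np.float64(2.01)), (array([ 0.06,  0.42,  2.15, -1.34,  0.56]), np.float64(0.1987), np.float64(2.01)), (array([0.11, 0.55, 2.41, 4.05, 0.84]), np.float64(0.0), np.float64(2.97)), (array([ 0.06,  0.42,  2.15, -1.34,  0.56]), np.float64(0.1987), np.float64(2.01))]
-0.8 65 [(array([ 0.09,  0.43,  2.13, -1.34,  0.62]), np.float64(0.4419), np.float64(2.02)), (array([ 0.09,  0.43,  2.13, -1.34,  0.62]), np.float64(0.4419), np.float64(2.02)), (array([0.15, 0.7 , 2.5 , 3.92, 1.17]), np.float64(0.0), np.float64(-3.1)), (array([ 0.09,  0.43,  2.13, -1.34,  0.62]), np.float64(0.4419), np.float64(2.02))]
```

```bash
cat > plan.py <<'E'
from fk import *
az,phi=1.3,np.radians(60)
h=np.array([np.cos(az),np.sin(az),0]); a=np.sin(phi)*h-np.cos(phi)*np.array([0,0,1]); t=np.cross([0,0,1],h)
cupxy=np.array([572,-127])
def target(sgn=1): return R.from_matrix(np.c_[np.cross(sgn*t,a),sgn*t,a])
def delta(pos,rot):
    o=robot.get_obs(); Rc=R.from_quat(o['eef_rot'])
    return Rc.inv().apply(np.array(pos)-o['position'])/50, (Rc.inv()*rot).as_rotvec(degrees=True)/45
E
python3 - <<'E'
from plan import *
o=robot.get_obs(); Rc=R.from_quat(o['eef_rot']); off=Rc.as_matrix()
q=np.array(o['q']); p,r=fk(P,q); e=(r*R.from_euler('z',q[5])).inv()*Rc; print('q6 offset',e.as_rotvec())
lo=np.array([-3.11,-.84,.21,-1.34,.05,-2.56]);hi=np.array([3.11,2.01,2.61,4.49,2.63,2.56])
for sgn in(1,-1):
  T=target(sgn); rv=(Rc.inv()*T).as_rotvec(); print(sgn,np.degrees(rv).round(1), delta(np.array([*cupxy,190])+2*a,T)[0].round(2))
  q=np.array(o['q']); p0=np.array(o['position']); p1=np.array([*cupxy,190])+2*a
  for k in range(0,21):
    Rk=Rc*R.from_rotvec(rv*k/20); pk=p0+(p1-p0)*k/20
    def g(q):
      p,r=fk(P,q); return np.r_[(p-pk)/100,(Rk.inv()*(r*R.from_euler('z',q[5])*e)).as_rotvec()]
    s_=least_squares(g,np.clip(q,lo+.001,hi-.001),bounds=(lo,hi)); q=s_.x
    if k%4==0: print(k,q.round(2),round(s_.cost,5))
  for z in(36,):
    pk=np.array([*cupxy,z])+2*a; s_=least_squares(g,q,bounds=(lo,hi));print(z,s_.x.round(2),round(s_.cost,5))
E
```

```text
q6 offset [-0.08907308 -0.08926917  1.78389249]
1 [ 28.7 -65.5  97.2] [-0.6   0.03  1.18]
0 [-0.24  0.08  1.85  0.02  0.74  1.52] 0.0
4 [-0.34  0.15  1.77  0.23  0.9   1.74] 0.0
8 [-0.45  0.2   1.77  0.47  0.97  1.95] 0.0
12 [-0.57  0.22  1.87  0.75  0.96  2.09] 0.0
16 [-0.67  0.24  2.03  1.12  0.92  2.12] 0.0
20 [-0.73  0.29  2.22  1.55  0.94  2.03] 0.0
36 [-0.73  0.64  2.34  1.87  1.01  1.47] 0.0
-1 [ 60.2  26.3 -63.2] [-0.6   0.03  1.18]
0 [-0.24  0.08  1.85  0.02  0.74  1.52] 0.0
4 [-0.36  0.07  1.96  0.39  0.6   0.98] 0.0
8 [-0.48  0.09  2.05  0.85  0.59  0.33] 0.0
12 [-0.59  0.15  2.1   1.18  0.71 -0.23] 0.0
16 [-0.69  0.24  2.12  1.32  0.89 -0.62] 0.0
20 [-0.76  0.36  2.07  1.3   1.09 -0.91] 0.0
36 [-0.76  0.65  2.19  1.53  1.02 -1.36] 0.0
```

```bash
sed -i 's/\[0,0,Lt\])), r3/[0,0,Lt])), A*r3/' fk.py
cat > sim.py <<'E'
from plan import *
lo=np.array([-3.11,-.84,.21,-1.34,.05,-2.56]);hi=np.array([3.11,2.01,2.61,4.49,2.63,2.56])
e=R.from_euler('z',np.pi/2)
def solve(pk,Rk,q):
    def g(q):
      p,r=fk(P,q); return np.r_[(p-pk)/100,(Rk.inv()*(r*R.from_euler('z',q[5])*e)).as_rotvec()]
    s_=least_squares(g,np.clip(q,lo+.001,hi-.001),bounds=(lo,hi)); return s_.x,round(s_.cost,5)
E
python3 - <<'E'
from sim import *
import plan
o=robot.get_obs(); Rc=R.from_quat(o['eef_rot'])
q=np.array(o['q']); p,r=fk(P,q); print('q6 offset',((r*R.from_euler('z',q[5])).inv()*Rc).as_rotvec())
T0=R.from_matrix(np.array([[.98,-.21,0],[-.21,-.98,0],[0,0,-1]]))
for az in (1.3,.8,.3):
 for deg in(60,):
  phi=np.radians(deg);h=np.array([np.cos(az),np.sin(az),0]); a=np.sin(phi)*h-np.cos(phi)*np.array([0,0,1]); t=np.cross([0,0,1],h)
  for sgn in(1,-1):
   T=R.from_matrix(np.c_[np.cross(sgn*t,a),sgn*t,a]); rv=(Rc.inv()*T).as_rotvec(); print(az,deg,sgn,np.degrees(rv).round(1))
   q=np.array(o['q']); p0=np.array(o['position']); p1=np.array([*cupxy,190])+2*a
   for k in range(0,21):
     q,c=solve(p0+(p1-p0)*k/20,Rc*R.from_rotvec(rv*k/20),q)
     if k%5==0: print(k,q.round(2),c)
   print(36,*solve(np.array([*cupxy,36])+2*a,T,q))
E
```

```text
q6 offset [1.23314773e-16 4.00773013e-16 1.57079633e+00]
1.3 60 1 [ 28.7 -65.5  97.2]
0 [-0.24  0.08  1.85  0.02  0.74  1.52] 0.0
5 [-0.35  0.22  1.67  0.24  1.08  1.71] 0.0
10 [-0.48  0.36  1.56  0.45  1.34  1.93] 0.0
15 [-0.6   0.48  1.55  0.67  1.49  2.16] 0.0
20 [-0.71  0.58  1.64  0.9   1.56  2.37] 0.0
36 [-0.7108021   0.78612968  1.733404    0.9244558   1.3782173   2.13783397] 0.0
1.3 60 -1 [ 60.2  26.3 -63.2]
0 [-0.24  0.08  1.85  0.02  0.74  1.52] 0.0
5 [-0.46  0.11  1.93  0.62  0.73  0.57] 0.0
10 [-0.64  0.23  1.92  0.93  0.99 -0.1 ] 0.0
15 [-0.71  0.41  1.81  0.96  1.29 -0.5 ] 0.0
20 [-0.71  0.58  1.64  0.9   1.56 -0.77] 0.0
36 [-0.7108021   0.78612968  1.733404    0.9244558   1.3782173  -1.00375869] 0.0
0.8 60 1 [ 36.8 -49.4 124.8]
0 [-0.24  0.08  1.85  0.02  0.74  1.52] 0.0
5 [-0.38  0.18  1.74  0.31  0.98  1.75] 0.0
10 [-0.53  0.27  1.72  0.6   1.13  1.98] 0.0
15 [-0.67  0.35  1.81  0.89  1.19  2.21] 0.0
20 [-0.77  0.41  1.99  1.2   1.19  2.39] 0.0
36 [-0.7657553   0.67514474  2.09324563  1.36782049  1.0847045   1.99583947] 0.0
0.8 60 -1 [ 40.3  30.  -42.3]
0 [-0.24  0.0
[... 257 characters left out ...]
2049  1.0847045  -1.14575318] 0.0
0.3 60 1 [ 44.3 -28.  150.3]
0 [-0.24  0.08  1.85  0.02  0.74  1.52] 0.0
5 [-0.4   0.14  1.83  0.4   0.84  1.76] 0.0
10 [-0.55  0.18  1.91  0.78  0.87  1.98] 0.0
15 [-0.66  0.21  2.08  1.21  0.84  2.16] 0.0
20 [-0.66  0.24  2.29  1.73  0.81  2.29] 0.0
36 [-0.66408126  0.61949856  2.42107907  2.12552617  0.99172618  1.66994091] 0.0
0.3 60 -1 [ 20.3  32.1 -21.3]
0 [-0.24  0.08  1.85  0.02  0.74  1.52] 0.0
5 [-0.33  0.06  1.99  0.33  0.52  1.09] 0.0
10 [-0.44  0.07  2.12  0.95  0.44  0.33] 0.0
15 [-0.55  0.13  2.22  1.51  0.57 -0.41] 0.0
20 [-0.66  0.24  2.29  1.73  0.81 -0.86] 0.0
36 [-0.66408126  0.61949856  2.42107907  2.12552617  0.99172618 -1.47165174] 0.0
```

```bash
python3 -m jog '[{"dp":[0,0,0],"twist":[0.0956,0.0417,-0.1003],"jaw":-1},{"dp":[0,0,0],"twist":[0.0956,0.0417,-0.1003],"jaw":-1},{"dp":[0,0,0],"twist":[0.0956,0.0417,-0.1003],"jaw":-1},{"dp":[0,0,0],"twist":[0.0956,0.0417,-0.1003],"jaw":-1},{"dp":[0,0,0],"twist":[0.0956,0.0417,-0.1003],"jaw":-1},{"dp":[0,0,0],"twist":[0.0956,0.0417,-0.1003],"jaw":-1},{"dp":[0,0,0],"twist":[0.0956,0.0417,-0.1003],"jaw":-1},{"dp":[0,0,0],"twist":[0,0,0],"jaw":-1}]' >/dev/null; python3 log.py; python3 -c "
from plan import *
print(delta(robot.get_obs()['position'],target(-1)))"
```

```text
4.0 [-0.57  0.15  1.89  0.78  0.91  0.24] [ 569.1 -124.9  249.2]
[[0.76, 0.36, 0.55], [0.21, -0.93, 0.31], [0.62, -0.12, -0.78]] [ 0.9 -0.7 -0.5] 91.02557841373763 0.0
(array([0., 0., 0.]), array([ 0.80440505,  0.37112161, -0.88243571]))
```

```bash
python3 -m jog '[{"dp":[0,0,0],"twist":[0.0956,0.0417,-0.1003],"jaw":-1},{"dp":[0,0,0],"twist":[0.0956,0.0417,-0.1003],"jaw":-1},{"dp":[0,0,0],"twist":[0.0956,0.0417,-0.1003],"jaw":-1},{"dp":[0,0,0],"twist":[0.0956,0.0417,-0.1003],"jaw":-1},{"dp":[0,0,0],"twist":[0.0956,0.0417,-0.1003],"jaw":-1},{"dp":[0,0,0],"twist":[0.0956,0.0417,-0.1003],"jaw":-1},{"dp":[0,0,0],"twist":[0.0956,0.0417,-0.1003],"jaw":-1},{"dp":[0,0,0],"twist":[0,0,0],"jaw":-1},{"dp":[0,0,0],"twist":[0,0,0],"jaw":-1},{"dp":[0,0,0],"twist":[0,0,0],"jaw":-1}]' >/dev/null; python3 log.py; python3 - <<'E'
from plan import *
print(delta(np.array([*cupxy,130])+2*a,target(-1)))
a_=imaging.camera('scene');b=imaging.camera('wrist')
cv2.imwrite('pics/s2.png',np.hstack([a_,b])[...,::-1][::1]); 
cv2.imwrite('pics/s2.png',cv2.resize(np.vstack([a_,b]),(400,600))[...,::-1])
E
```

```text
4.8333 [-0.72  0.44  1.67  0.91  1.51 -0.54] [ 567.3 -121.   249.7]
[[0.29, 0.9, 0.32], [0.48, -0.42, 0.77], [0.83, -0.07, -0.55]] [-0.5 -1.1 -0.2] 91.05352281979724 0.0
(array([-2.01796233,  0.29444506,  1.29714643]), array([ 0.13583402,  0.0713723 , -0.18638664]))
```

View pics/s2.png

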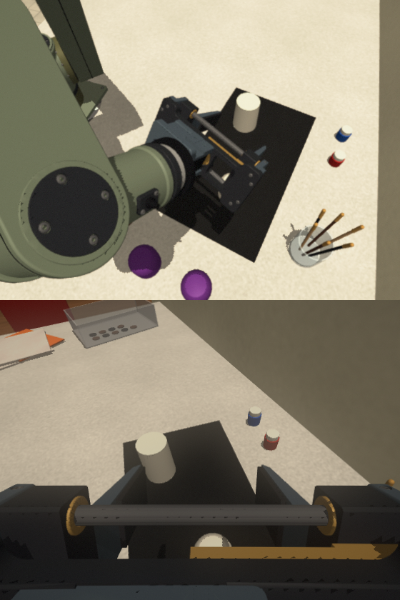

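The gripper is over the white cup, pointing towards +y, and the tumbler is well ahead of it.

```bash
python3 -m jog '[{"dp":[0,0,0],"twist":[0.045,0.024,-0.062],"jaw":-1},{"dp":[0,0,0],"twist":[0.045,0.024,-0.062],"jaw":-1},{"dp":[0,0,0],"twist":[0.045,0.024,-0.062],"jaw":-1},{"dp":[0,0,0],"twist":[0,0,0],"jaw":-1},{"dp":[0,0,0],"twist":[0,0,0],"jaw":-1},{"dp":[0,0,0],"twist":[0,0,0],"jaw":-1}]' >/dev/null; python3 log.py; python3 - <<'E'
from plan import *
print(delta(np.array([*cupxy,90])+2*a,target(-1)))
imaging.camera('wrist')
for r in spotter.cut_out('wrist','rinse_cup'): print(r['conf'],r['extent'])
print(proj('wrist',cup(cupxy)).min(0),proj('wrist',cup(cupxy)).max(0))
E
```

```text
5.4333 [-0.71  0.51  1.6   0.9   1.63 -0.68] [ 566.7 -120.9  250.2]
[[0.13, 0.96, 0.23], [0.48, -0.27, 0.83], [0.87, 0.0, -0.5]] [ 0.7  0.  -0. ] 91.15428548134497 0.0
(array([-2.82197125,  0.12886437,  1.56249055]), array([ 0.00171338, -0.0015339 ,  0.00153545]))
0.52 [258.0, 339.5, 43.9, 24.3]
[256.32936097 338.44305054] [315.96074515 414.69622734]
```

```bash
python3 -m jog '[{"dp":[-0.353,0.016,0.195],"twist":[0,0,0],"jaw":-1},{"dp":[-0.353,0.016,0.195],"twist":[0,0,0],"jaw":-1},{"dp":[-0.353,0.016,0.195],"twist":[0,0,0],"jaw":-1},{"dp":[-0.353,0.016,0.195],"twist":[0,0,0],"jaw":-1},{"dp":[-0.353,0.016,0.195],"twist":[0,0,0],"jaw":-1},{"dp":[-0.353,0.016,0.195],"twist":[0,0,0],"jaw":-1},{"dp":[-0.353,0.016,0.195],"twist":[0,0,0],"jaw":-1},{"dp":[-0.353,0.016,0.195],"twist":[0,0,0],"jaw":-1},{"dp":[0,0,0],"twist":[0,0,0],"jaw":-1},{"dp":[0,0,0],"twist":[0,0,0],"jaw":-1}]' >/dev/null; python3 log.py; python3 - <<'E'
from plan import *
print(delta(np.array([*cupxy,34])+2*a,target(-1)))
imgs=[]
for c in('side','wrist'):
  imgs.append(imaging.camera(c))
  for r in spotter.cut_out(c,'rinse_cup'): print(c,r['conf'],r['extent'])
cv2.imwrite('pics/s3.png',cv2.resize(np.vstack(imgs),(400,600))[...,::-1])
E
```

```text
6.3667 [-0.71  0.71  1.71  0.91  1.44 -0.93] [ 572.6 -125.5   88.5]
[[0.13, 0.96, 0.23], [0.48, -0.27, 0.84], [0.87, 0.0, -0.5]] [-0.2  1.  -0.6] 91.10601228608152 0.0
(array([-0.96139703, -0.00387466,  0.55380915]), array([ 0.0002077 , -0.00411328,  0.00034665]))
side 0.9 [328.8, 206.8, 30.7, 42.0]
side 0.82 [328.7, 164.1, 28.7, 37.7]
side 0.77 [290.3, 134.3, 29.0, 37.9]
side 0.68 [221.9, 200.8, 30.8, 33.9]
wrist 0.82 [234.1, 242.8, 87.3, 114.1]
```

View pics/s3.png

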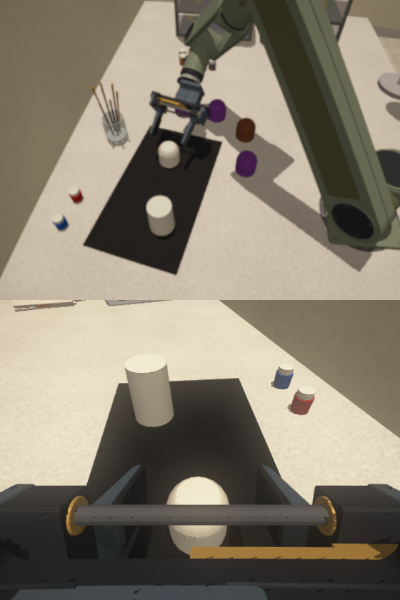

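The cup sits centred between the open fingers in the wrist view, and the tumbler is undisturbed. Next I descend and close.

```bash
python3 -m jog '[{"dp":[-0.16,0,0.092],"twist":[0,0,0],"jaw":-1},{"dp":[-0.16,0,0.092],"twist":[0,0,0],"jaw":-1},{"dp":[-0.16,0,0.092],"twist":[0,0,0],"jaw":-1},{"dp":[-0.16,0,0.092],"twist":[0,0,0],"jaw":-1},{"dp":[-0.16,0,0.092],"twist":[0,0,0],"jaw":-1},{"dp":[-0.16,0,0.092],"twist":[0,0,0],"jaw":-1},{"dp":[0,0,0],"twist":[0,0,0],"jaw":-1},{"dp":[0,0,0],"twist":[0,0,0],"jaw":-1}]' ; python3 - <<'E'
from plan import *
print(delta(np.array([*cupxy,34])+2*a,target(-1)))
imaging.camera('wrist')
for r in spotter.cut_out('wrist','rinse_cup'): print(r['conf'],r['extent'])
for d in(-8,0,8):
  p=proj('wrist',cup(cupxy+d*h[:2])); print(d,p.min(0),p.max(0))
E
```

```text
time_s: 7.23
position: [572.7, -125.6, 32.3]
eef_rot: [0.689, 0.524, 0.399, -0.303]
ft_force: [-0.0, -0.0, -0.8]
grip_width: 91.1
finger_force: 0.0
(array([ 0.01419388, -0.00609169, -0.00467733]), array([-0.00028374, -0.00400433,  0.00085051]))
0.94 [222.3, 187.6, 110.7, 138.9]
-8 [221.00017288 198.66129756] [335.4444645  340.49003838]
0 [222.90870504 189.18251569] [333.74751126 327.17993322]
8 [224.69851648 180.09208905] [332.15666731 314.6431082 ]
```

Position is confirmed to about 1 mm, so I close at 25 N.

```bash
python3 -m jog '[{"dp":[0,0,0],"twist":[0,0,0],"jaw":1},{"dp":[0,0,0],"twist":[0,0,0],"jaw":1},{"dp":[0,0,0],"twist":[0,0,0],"jaw":1},{"dp":[0,0,0],"twist":[0,0,0],"jaw":1},{"dp":[0,0,0],"twist":[0,0,0],"jaw":1},{"dp":[0,0,0],"twist":[0,0,0],"jaw":1},{"dp":[0,0,0],"twist":[0,0,0],"jaw":1},{"dp":[0,0,0],"twist":[0,0,0],"jaw":1}]' 25
```

```text
time_s: 8.0
position: [572.5, -125.6, 33.2]
eef_rot: [0.688, 0.524, 0.399, -0.303]
ft_force: [-2.6, -0.1, 2.1]
grip_width: 61.4
finger_force: 25.0
```

```bash
python3 -m jog '[{"dp":[0.1,0,-0.058],"twist":[0,0,0],"jaw":1},{"dp":[0.2,0,-0.115],"twist":[0,0,0],"jaw":1},{"dp":[0.2,0,-0.115],"twist":[0,0,0],"jaw":1},{"dp":[0.2,0,-0.115],"twist":[0,0,0],"jaw":1},{"dp":[0.2,0,-0.115],"twist":[0,0,0],"jaw":1},{"dp":[0.2,0,-0.115],"twist":[0,0,0],"jaw":1},{"dp":[0.2,0,-0.115],"twist":[0,0,0],"jaw":1},{"dp":[0.2,0,-0.115],"twist":[0,0,0],"jaw":1},{"dp":[0.2,0,-0.115],"twist":[0,0,0],"jaw":1},{"dp":[0,0,0],"twist":[0,0,0],"jaw":1}]'; python3 log.py; python3 - <<'E'
from sim import *
o=robot.get_obs();q=np.array(o['q']);Rc=R.from_quat(o['eef_rot'])
for k in range(1,25):
    q,c=solve(np.array(o['position']),Rc*R.from_rotvec([0,0,np.pi*k/24]),q)
print(q.round(2),c)
E
```

```text
time_s: 8.83
position: [573.5, -126.2, 133.8]
eef_rot: [0.688, 0.525, 0.4, -0.301]
ft_force: [-0.2, 0.4, -2.2]
grip_width: 61.2
finger_force: 25.0
8.8333 [-0.71  0.65  1.68  0.91  1.49 -0.86] [ 573.5 -126.2  133.8]
[[0.13, 0.96, 0.23], [0.48, -0.27, 0.83], [0.87, 0.01, -0.5]] [-0.2  0.4 -2.2] 61.21158858401674 24.982518473407254
[-0.71  0.65  1.68  0.91  1.49  2.28] 0.0
```

Now the half turn, positive about tool z: 26 rows of 0.15 plus one of 0.1.

```bash
python3 -m jog '[{"dp":[0,0,0],"twist":[0,0,0.08],"jaw":1},{"dp":[0,0,0],"twist":[0,0,0.15],"jaw":1},{"dp":[0,0,0],"twist":[0,0,0.15],"jaw":1},{"dp":[0,0,0],"twist":[0,0,0.15],"jaw":1},{"dp":[0,0,0],"twist":[0,0,0.15],"jaw":1},{"dp":[0,0,0],"twist":[0,0,0.15],"jaw":1},{"dp":[0,0,0],"twist":[0,0,0.15],"jaw":1},{"dp":[0,0,0],"twist":[0,0,0.15],"jaw":1},{"dp":[0,0,0],"twist":[0,0,0.15],"jaw":1},{"dp":[0,0,0],"twist":[0,0,0.15],"jaw":1}]'
python3 -m jog '[{"dp":[0,0,0],"twist":[0,0,0.15],"jaw":1},{"dp":[0,0,0],"twist":[0,0,0.15],"jaw":1},{"dp":[0,0,0],"twist":[0,0,0.15],"jaw":1},{"dp":[0,0,0],"twist":[0,0,0.15],"jaw":1},{"dp":[0,0,0],"twist":[0,0,0.15],"jaw":1},{"dp":[0,0,0],"twist":[0,0,0.15],"jaw":1},{"dp":[0,0,0],"twist":[0,0,0.15],"jaw":1},{"dp":[0,0,0],"twist":[0,0,0.15],"jaw":1},{"dp":[0,0,0],"twist":[0,0,0.15],"jaw":1},{"dp":[0,0,0],"twist":[0,0,0.15],"jaw":1}]' >/dev/null
python3 -m jog '[{"dp":[0,0,0],"twist":[0,0,0.15],"jaw":1},{"dp":[0,0,0],"twist":[0,0,0.15],"jaw":1},{"dp":[0,0,0],"twist":[0,0,0.15],"jaw":1},{"dp":[0,0,0],"twist":[0,0,0.15],"jaw":1},{"dp":[0,0,0],"twist":[0,0,0.15],"jaw":1},{"dp":[0,0,0],"twist":[0,0,0.15],"jaw":1},{"dp":[0,0,0],"twist":[0,0,0.15],"jaw":1},{"dp":[0,0,0],"twist":[0,0,0.02],"jaw":1},{"dp":[0,0,0],"twist":[0,0,0],"jaw":1},{"dp":[0,0,0],"twist":[0,0,0],"jaw":1}]' >/dev/null
python3 log.py; python3 - <<'E'
from plan import *
print(delta(np.array([*cupxy,50])+2*a,target(1)))
cv2.imwrite('pics/s4.png',cv2.resize(np.vstack([imaging.camera('side'),imaging.camera('wrist')]),(400,600))[...,::-1])
E
```

```text
time_s: 9.67
position: [572.5, -125.8, 130.6]
eef_rot: [0.862, 0.074, 0.175, -0.469]
ft_force: [0.2, -0.3, -2.1]
grip_width: 61.1
finger_force: 25.0
11.3333 [-0.71  0.66  1.69  0.91  1.49  2.27] [ 572.7 -125.8  130.8]
[[-0.13, -0.96, 0.23], [-0.48, 0.27, 0.84], [-0.87, -0.0, -0.5]] [ 0.1 -0.1 -1.5] 61.200285075590905 24.98239468841348
(array([1.41533774, 0.01209263, 0.82163148]), array([-0.00045848,  0.00280092,  0.00511178]))
```

View pics/s4.png

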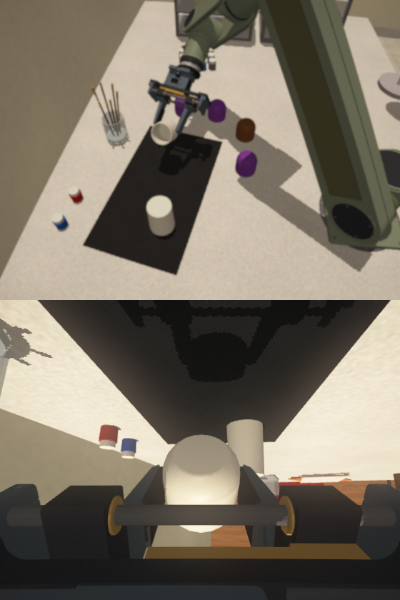

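```bash
python3 - <<'E'
from plan import *
T=np.array(imaging.get_calibration('wrist')['T_tool_cam']);print(T.round(2)); o=robot.get_obs();print(pose('wrist')[2]-o['position'])
E
```

```text
[[   0.     -0.96   -0.28   79.3 ]
 [   1.      0.      0.     -0.88]
 [   0.     -0.28    0.96 -177.2 ]
 [   0.      0.      0.      1.  ]]
[ -50.64433995 -186.39599084   19.5162446 ]
```

```bash
python3 -m jog '[{"dp":[0.1275,0,0.218],"twist":[0,0,0],"jaw":1},{"dp":[0.1275,0,0.218],"twist":[0,0,0],"jaw":1},{"dp":[0.1275,0,0.218],"twist":[0,0,0],"jaw":1},{"dp":[0.1275,0,0.218],"twist":[0,0,0],"jaw":1},{"dp":[0.1275,0,0.218],"twist":[0,0,0],"jaw":1},{"dp":[0.1275,0,0.218],"twist":[0,0,0],"jaw":1},{"dp":[0.1275,0,0.218],"twist":[0,0,0],"jaw":1},{"dp":[0.1275,0,0.218],"twist":[0,0,0],"jaw":1},{"dp":[0,0,0],"twist":[0,0,0],"jaw":1},{"dp":[0,0,0],"twist":[0,0,0],"jaw":1}]'
python3 -m jog '[{"dp":[0.017,0,0.01],"twist":[0,0,0],"jaw":1},{"dp":[0.017,0,0.01],"twist":[0,0,0],"jaw":1},{"dp":[0,0,0],"twist":[0,0,0],"jaw":1},{"dp":[0,0,0],"twist":[0,0,0],"jaw":1}]'
```

```text
time_s: 12.27
position: [586.1, -76.9, 42.8]
eef_rot: [-0.524, 0.688, 0.303, 0.399]
ft_force: [-0.3, 0.3, -2.2]
grip_width: 61.1
finger_force: 25.0
time_s: 12.6
position: [586.4, -77.9, 41.7]
eef_rot: [-0.524, 0.689, 0.302, 0.399]
ft_force: [-0.4, -0.7, -2.3]
grip_width: 61.1
finger_force: 25.0
```

```bash
python3 -m jog '[{"dp":[0.017,0,0.01],"twist":[0,0,0],"jaw":1},{"dp":[0.017,0,0.01],"twist":[0,0,0],"jaw":1},{"dp":[0,0,0],"twist":[0,0,0],"jaw":1},{"dp":[0,0,0],"twist":[0,0,0],"jaw":1}]' | grep -E 'posi|ft_'
python3 -m jog '[{"dp":[0.017,0,0.01],"twist":[0,0,0],"jaw":1},{"dp":[0,0,0],"twist":[0,0,0],"jaw":1},{"dp":[0,0,0],"twist":[0,0,0],"jaw":1}]'| grep -E 'posi|ft_'
```

```text
position: [586.6, -77.5, 40.5]
ft_force: [-1.8, -2.2, 3.6]
position: [586.6, -77.4, 40.4]
ft_force: [-2.5, -3.1, 7.8]
```

```bash
python3 -m jog '[{"dp":[0,0,0],"twist":[0,0,0],"jaw":-1},{"dp":[0,0,0],"twist":[0,0,0],"jaw":-1},{"dp":[0,0,0],"twist":[0,0,0],"jaw":-1},{"dp":[0,0,0],"twist":[0,0,0],"jaw":-1},{"dp":[0,0,0],"twist":[0,0,0],"jaw":-1},{"dp":[-0.1,0,-0.058],"twist":[0,0,0],"jaw":-1},{"dp":[-0.2,0,-0.115],"twist":[0,0,0],"jaw":-1},{"dp":[-0.2,0,-0.115],"twist":[0,0,0],"jaw":-1},{"dp":[-0.2,0,-0.115],"twist":[0,0,0],"jaw":-1},{"dp":[-0.2,0,-0.115],"twist":[0,0,0],"jaw":-1}]'
python3 -m jog '[{"dp":[-0.3,0,-0.173],"twist":[0,0,0],"jaw":-1},{"dp":[-0.3,0,-0.173],"twist":[0,0,0],"jaw":-1},{"dp":[-0.3,0,-0.173],"twist":[0,0,0],"jaw":-1},{"dp":[-0.3,0,-0.173],"twist":[0,0,0],"jaw":-1},{"dp":[-0.3,0,-0.173],"twist":[0,0,0],"jaw":-1},{"dp":[-0.3,0,-0.173],"twist":[0,0,0],"jaw":-1},{"dp":[0,0,0],"twist":[0,0,0],"jaw":-1},{"dp":[0,0,0],"twist":[0,0,0],"jaw":-1},{"dp":[0,0,0],"twist":[0,0,0],"jaw":-1},{"dp":[0,0,0],"twist":[0,0,0],"jaw":-1}]'
python3 - <<'E'
from plan import *
cv2.imwrite('pics/s5.png',np.hstack([imaging.camera('side')[100:400,60:410],imaging.camera('scene')[60:360,180:530]])[...,::-1])
E
```

```text
time_s: 14.02
position: [586.4, -77.5, 92.2]
eef_rot: [-0.525, 0.688, 0.302, 0.399]
ft_force: [0.3, -0.3, -0.4]
grip_width: 91.4
finger_force: 0.0
time_s: 14.85
position: [585.5, -77.3, 193.4]
eef_rot: [-0.524, 0.689, 0.303, 0.399]
ft_force: [-0.8, -0.2, 0.2]
grip_width: 91.7
finger_force: 0.0
```

View pics/s5.png

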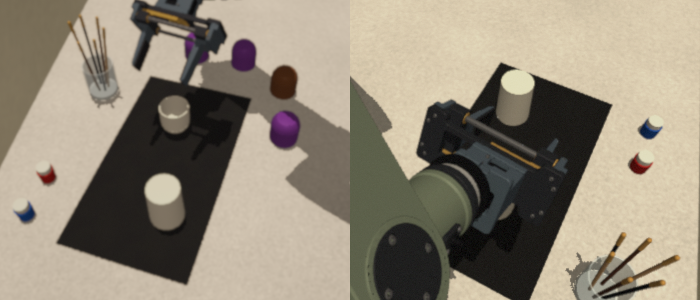

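In the side crop the cup stands mouth-up on the mat at (174,115), and the tumbler is unmoved at (165,203). I let it settle, check that it is still, and hand in.

```bash
python3 -m jog '[{"dp":[0,0,0],"twist":[0,0,0],"jaw":-1},{"dp":[0,0,0],"twist":[0,0,0],"jaw":-1},{"dp":[0,0,0],"twist":[0,0,0],"jaw":-1},{"dp":[0,0,0],"twist":[0,0,0],"jaw":-1},{"dp":[0,0,0],"twist":[0,0,0],"jaw":-1},{"dp":[0,0,0],"twist":[0,0,0],"jaw":-1},{"dp":[0,0,0],"twist":[0,0,0],"jaw":-1},{"dp":[0,0,0],"twist":[0,0,0],"jaw":-1},{"dp":[0,0,0],"twist":[0,0,0],"jaw":-1},{"dp":[0,0,0],"twist":[0,0,0],"jaw":-1}]' >/dev/null
python3 - <<'E'
from h import *
x=imaging.camera('side').astype(int)
for i in range(3): y=imaging.camera('side').astype(int)
print(np.abs(y-x)[190:250,200:270].mean(), np.abs(y-x)[190:250,200:270].max())
print([ (r['conf'],r['extent']) for r in spotter.cut_out('side','rinse_cup')][:5])
print(robot.sign_off())
E
```

```text
0.6869047619047619 4
[(0.94, [219.5, 197.1, 33.5, 33.9]), (0.93, [328.8, 212.2, 31.5, 35.4]), (0.87, [288.9, 137.1, 30.9, 33.7]), (0.8, [243.6, 130.8, 22.7, 35.7]), (0.7, [329.1, 167.0, 28.4, 35.8])]
the job is handed in; nothing more can be done
None
```

The rinse cup now stands mouth-up on its foot on the mat, let go and showing no movement between the last camera frames. The tumbler appears unmoved in the last pictures. The job is handed in at about 16 s; no verdict was returned.

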